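# Hang the spool tray in the slotted upright

### The arm

A 6-joint arm with a two-finger parallel gripper is mounted at the origin on a cart in front of the work surface, level with it; the furniture and walls round the work are solid. World frame = base frame: x ahead of the robot, y to its left, z up, the work surface at z = 0. Lengths are in mm, angles in rad, forces in N, time in s.
With the tool pointing down it reaches from about 400 to 925 mm from the base axis. Payload 12.5 kg.
Tool frame: the origin (TCP) lies midway between the tips of the shut fingers; the grasp point (between the pads) lies 19 mm behind it; z points along the fingers, y is the line along which they close (so a half turn about z gives the same grasp; the last joint's range is limited). The gripper opens to 95 mm and grips with 3 to 60 N. Pads are 20 mm wide; open, the fingers measure 119 mm over their backs; the gripper's body (75 mm by 180 mm) begins 59 mm behind the grasp point.
Start: joints at [-1.275, 0.491, 1.559, -0, 1.092, -0.106], TCP at [244.446, -575.233, 214.661] pointing down, gripper open.
Joint ranges: [-3.1, 3.1], [-0.84, 2.19], [0.05, 2.79], [-1.13, 4.28], [0.06, 2.93], [-2.69, 2.69]. Speed limits (rad/s): [2.22, 2.22, 2.79, 3.14, 3.14, 3.14].

### API

Orientations are given as [roll, pitch, yaw] about the fixed x, y, z axes, in that order (R = Rz(yaw) Ry(pitch) Rx(roll)).
In Python, from cell import state, read_camera, camera_info, env gives the robot as it stands.
- The arm moves only by the tool move_arm, never from a script. Its argument "commands" is a list of rows, each a list of 3 entries, a list of its own where there are three numbers: the shift along the world's x, y, z in cm, then the turn, a rotation vector about the world's x, y, z in degrees, then the opening, from 0 (shut) to 1 (fully open). A call has 1 to 10 rows; each row shifts and turns the commanded pose from where the row before left it; what a row does not reach is not made up. A row lasts 1/10 s, in which the tool goes at most 50 mm and 8.59 degrees, less where a joint would pass 70% of its speed; a pose out of reach is approached as far as the arm can. A call with a gripper value outside its range is refused whole. The fingers move at their own pace and stop on an object; the grip force is fixed at half the most. Time passes only in rows, so rows that do not move let the fingers close. It gives the time, the measured TCP pose, the force, the opening and the grip force at its end, in the units of the state.
- state(): the state, without advancing time (a new reading comes with each control period).
- read_camera(name): name is "scene" or "top"; returns the picture (384x512x3 uint8, blue, green, red); there is no depth.
- camera_info(name): a dict with "K" (3x3 intrinsics, pixels), "k1" (the pictures are not rectified: a ray, as slopes to the right and down, at radius r is drawn at 1 + k1 r^2 times it, then the intrinsics apply), "cam_to_world" (4x4, takes a point from camera to world coordinates). Camera axes: x right, y down, z forward; pixel columns grow to the right and rows downward; lengths in mm; the calibration is good to about 2 mm. A picture is of the moment at which its call begins. camera_info takes no time and is no camera call.
- env.job_done(): hands the job in; it is judged then, once.
The state is a dict: "t": time; "joints": joint angles; "qvel": joint speeds; "tau": joint torques, N m; "eef_pos": TCP position; "tcp_rot": TCP orientation; "ft_force": force on the tool from outside, world axes, zero at the start; "moment": the same for the moment, N m; "opening": opening from 0.0 (shut) to 1.0 (fully open); "grip_force": force on a finger pad.
Only numpy, scipy, OpenCV 4.12 (cv2) and the standard library are available. Lean on these libraries where they do the work, as an engineer would, in place of code of your own. Each camera call takes 0.05 s, during which the arm holds its last target. There are 200 camera calls.

### The job

Hang the grey tray bracket on the slotted upright of the bench stand: both hooks into the upper two of the three slots, pressed back until its plate lies against the upright, then down until it is fully seated and the spring catch has snapped out over the upper hook. Then stand the solder spool upright in the hung tray, let go, and leave the other things on the bench where they are. Feel for the slots and do not force anything: never push with more than about 25 N.

Things in the scene. Friction and masses are not known exactly. Their poses are not given: they have to be found in the camera images.
- stand: Bench stand, fixed: dark foot plate 110x104x8 mm with an upright aluminium channel 40 mm wide, top at z 170. Origin: under the foot, in the plane of the channel's front face, on the foot's middle line; x goes into that face (as the hooks do), z up. The channel is clamped through a long hole, up to 8 mm to either side (y) of the middle: this offset is NOT in the reading; see or feel it.
- slots (a point): Fixed to the foot: front face at the top slot's lower edge (x 0, y 0, z 137 mm of the stand) if the channel stood in the middle. Front wall 5 mm thick; three slots one above another on the channel's centreline, each 9 mm wide, 20 mm high, lower edges at z 53, 95 and 137 mm of the stand.
- catch (a joint): Spring catch in the channel behind the top slot: 0 m = out, grows as it is pushed back (stand x), at most 12 mm. A tooth entering the top slot meets its nose 7 mm behind the front face and pushes it back 5 to 6 mm against 4 to 9 N; when the bracket is fully down it snaps out over the tooth and the bracket can no longer be lifted. Reads 0 before the bracket goes in, too.
- bracket: Tray bracket, grey painted steel, 0.3 kg, 165 mm long, standing loose on its underside, hooks away from the robot. Origin on the underside below the grip; x to the hooks, z up. Back plate 32 wide, 78 mm high, rear face at x +46. Hooks go straight into the slots when the origin is 83 to 87 mm above the stand's; seated it is 75 mm above (sags 1 mm or so) and 46 mm in front of the face.
- hooks (a point): Rear face of the back plate at the lower edge of the upper hook's neck: x 46, y 0, z 62 mm of the bracket. A second, equal hook is 42 mm lower. Each 6 mm thick in y: neck 6.5 mm long in x and 8 mm high, then a tooth 6 mm thick in x, reaching from 8 mm below to 8 mm above the neck's lower edge. Teeth end 12.5 mm behind the plate.
- grip (a point): Where to hold the bracket: middle of an upright bar 10 mm thick (y), z 52 to 76 mm, free from x -20 to +40 mm, open space below it; this point is at x 0, y 0, z 64 mm of the bracket.
- tray (a point): Middle of the tray's floor (top surface), x -65, y 0, z 3 mm of the bracket. Tray 64 x 64 mm inside, lips 6 mm above the floor.
- spool: Solder wire spool with two flanges, the larger of the two spools that lie flat on the bench, 54 mm diameter, 30 mm high, 0.18 kg; origin at the centre of its underside, z along its axis.
- wick: Bystander: small spool of desolder braid, 36 mm diameter, 14 mm high; origin at its underside.
- pump: Bystander: desolder pump, 190 mm long, 24 mm thick; origin at its underside, y along it.
- pen: Bystander: marker pen 135 mm long, 17 mm thick, on the notepad.
- syringe: Bystander: flux syringe, 130 mm long, 16 mm thick.

How it is judged (in metres and radians):
On the way, in this order (a step that is already met when the one before it is completed fails the run):
1. the bracket hangs fully seated in the upper two slots, its plate against the upright, the catch out over the upper hook (z of bracket in the frame of stand between 0.07 and 0.0768 m and x of bracket in the frame of stand between -0.0485 and -0.0435 m and y of bracket in the frame of stand between -0.0115 and 0.0115 m and angle between bracket's own z axis and vertical below 0.07 rad and angle between the x axis of bracket and the x axis of stand, either way round below 0.12 rad and value of joint catch below 0.002 m), for 0.2 s.
2. the solder spool stands in the tray of the hung bracket (all of step 1 and x of spool in the frame of tray between -0.008 and 0.008 m and y of spool in the frame of tray between -0.008 and 0.008 m and z of spool in the frame of tray between -0.003 and 0.003 m and angle between spool's own z axis and vertical below 0.105 rad), for 0.2 s.
At the end, for the whole second after the job is handed in: Bracket in the upper two slots: origin 75 mm (+1.8/-5) above the stand's, 46 mm (2.5) before the face, level to 4 deg, catch out to 2 mm. Spool in the tray: within 8 mm of its middle in x and y, 3 mm of the floor, upright to 6 deg. Both at rest (all of step 2 and linear speed of each of bracket, spool below 0.01 m/s); the robot touches nothing.
It fails at once if the bracket is forced while it is being hung: its contacts with the stand add up to more than 60 N (about what a 25 N push gives) (contact force between bracket and stand above 60 N and height (world z) of spool below 0.04 m).
It fails at once if the spool is pressed on the bracket with more than 25 N (contact force between spool and bracket above 25 N).
It fails at once if a bystander is moved more than 20 mm (distance of any of wick, pump, pen, syringe from where it was at the start of the episode above 0.02 m).
It also fails if it takes over 72 s, if anything falls off the work surface, if the arm or the gripper's body presses on something with over 40 N, if the wrist force passes 120 N, or if a joint passes its speed limit or range.

## Working session

There is one attempt and no reset: what is moved stays moved. The work goes in short steps, Python scripts to look and compute and a tool call to move; the robot and the scene stay as the last step left them, time stands still between calls to the robot, and variables do not carry over. Pictures are saved under pics/ and viewed, at most 10 in all, crops included, and the job is handed in when it is done.

Besides the shell and the picture viewer there is one more tool, called in YAML: its name, and indented under it one key for each argument. move_arm: Moves the arm, as the interface text tells. Its arguments: {"type":"object","properties":{"commands":{"type":"array"}},"required":["commands"]}

```bash
mkdir -p pics; ls; cat > h.py <<'E'
import numpy as np, cv2
from cell import state, read_camera, camera_info, env
def ray(name,u,v):
    c=camera_info(name);K=np.array(c["K"]);T=np.array(c["cam_to_world"])
    d=np.array([(u-K[0,2])/K[0,0],(v-K[1,2])/K[1,1]]);s=d.copy()
    for _ in range(20): s=d/(1+c["k1"]*(s@s))
    r=T[:3,:3]@np.array([s[0],s[1],1.]);return T[:3,3],r/np.linalg.norm(r)
def onz(name,u,v,z):
    o,r=ray(name,u,v);return o+r*(z-o[2])/r[2]
def proj(name,p):
    c=camera_info(name);K=np.array(c["K"]);T=np.array(c["cam_to_world"])
    q=T[:3,:3].T@(np.array(p,float)-T[:3,3]);s=q[:2]/q[2];s=s*(1+c["k1"]*(s@s))
    return K[0,0]*s[0]+K[0,2],K[1,1]*s[1]+K[1,2]
E
python3 - <<'E'
from h import *
for n in("scene","top"):
    im=read_camera(n);cv2.imwrite(f"pics/{n}0.png",im);c=camera_info(n);print(n,np.round(c["K"],1).tolist(),c["k1"],np.round(c["cam_to_world"],3).tolist())
print(state())
E
```

```text
pics
scene [[403.5, 0.0, 260.2], [0.0, 403.5, 197.0], [0.0, 0.0, 1.0]] -0.037762722426437544 [[-0.779, -0.403, 0.48, 11.798], [-0.627, 0.511, -0.588, 741.977], [-0.008, -0.759, -0.651, 834.696], [0.0, 0.0, 0.0, 1.0]]
top [[479.1, 0.0, 258.1], [0.0, 479.1, 191.1], [0.0, 0.0, 1.0]] -0.05098847853754612 [[0.015, -0.996, 0.088, 454.56], [-1.0, -0.017, -0.026, 90.534], [0.027, -0.088, -0.996, 1340.577], [0.0, 0.0, 0.0, 1.0]]
{'t': 0.1, 'joints': array([-1.27461686e+00,  4.91536129e-01,  1.55939518e+00, -1.10154415e-05,
        1.09170588e+00, -1.05594710e-01]), 'qvel': array([ 2.48879095e-04, -3.70188423e-04, -8.15287174e-04,  2.53490532e-04,
       -8.45843056e-05,  8.43602339e-04]), 'tau': array([ 3.94314935e-03, -6.13619757e+01, -2.58608097e+01,  6.93671429e-02,
        4.70005721e-02, -5.95074471e-05]), 'eef_pos': array([ 244.3645299 , -575.01030576,  214.0949937 ]), 'tcp_rot': array([-3.14055291e+00, -1.00376897e-04,  4.01779210e-01]), 'ft_force': array([-0.30366127, -0.09645259, -0.76797038]), 'moment': array([-0.00236942, -0.03983923, -0.01574618]), 'grip_force': 0.0, 'opening': 1.0035680936679698}
```

View pics/scene0.png

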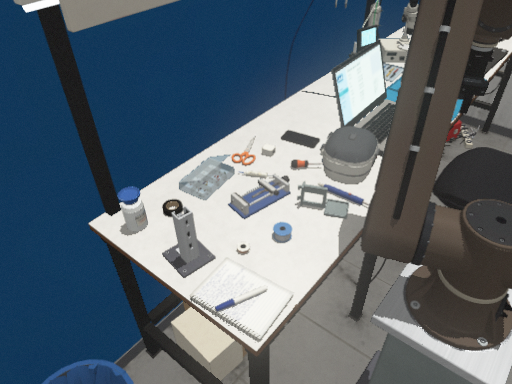

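View pics/top0.png

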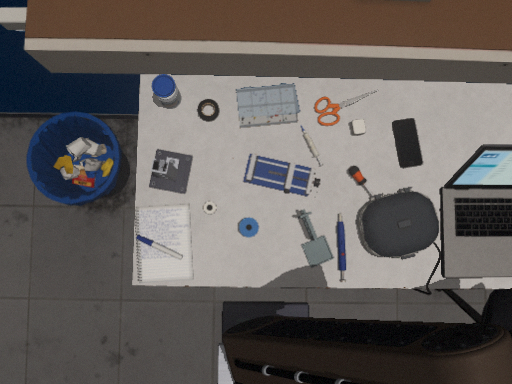

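The top view shows the stand at about (171,171), the bracket at about (313,238) with hooks toward (300,212), the blue spool at (248,227), the wick at (210,208) and the pump at (341,245). Next I'll enlarge the stand and bracket in both views.

```bash
python3 - <<'E'
from h import *
s=cv2.imread("pics/scene0.png");t=cv2.imread("pics/top0.png")
def c(im,x,y,w=66,h=50): return cv2.resize(im[y:y+h,x:x+w],(400,300),interpolation=cv2.INTER_CUBIC)
a=np.vstack([np.hstack([c(t,140,145),c(t,280,208,80,60)]),np.hstack([c(s,150,200,106,80),c(s,290,170,80,60)])])
cv2.imwrite("pics/crops.png",a)
hsv=cv2.cvtColor(t,cv2.COLOR_BGR2HSV);m=cv2.inRange(hsv,(95,100,60),(120,255,255))
m[:, :225]=0;m[:,275:]=0;m[:210]=0;m[245:]=0
M=cv2.moments(m,True);u,v=M["m10"]/M["m00"],M["m01"]/M["m00"];print(u,v,M["m00"],onz("top",u,v,28))
E
```

```text
248.26666666666668 226.88235294117646 255.0 [472.66762483  81.60505873  28.        ]
```

View pics/crops.png

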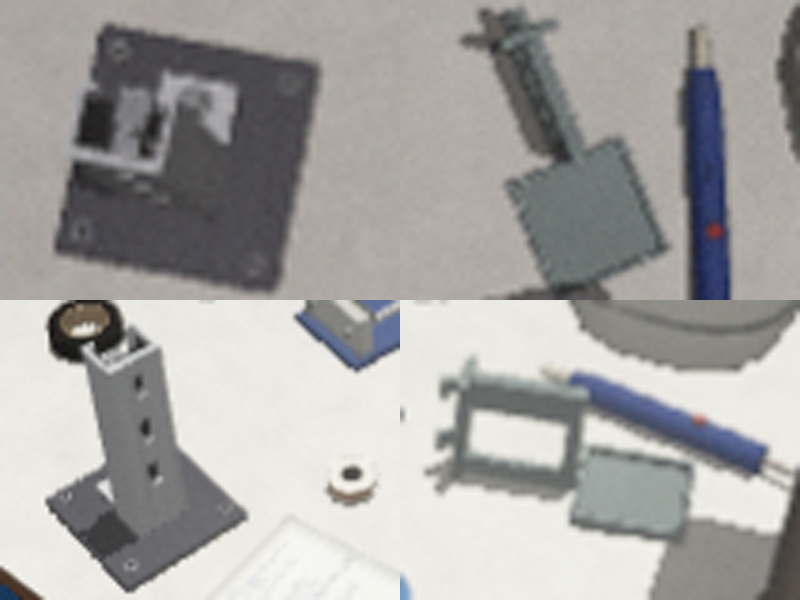

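```bash
python3 - <<'E'
from h import *
t=cv2.imread("pics/top0.png")
P=lambda x,y,z,ox,oy,s:onz("top",ox+(x+.5)/s-.5,oy+(y+.5)/s-.5,z)[:2]
f=[P(x,y,8,140,145,400/66) for x,y in((105,25),(320,65),(275,290),(55,250))]
print("foot",np.round(f,1).tolist(),[np.linalg.norm(f[i]-f[i-1]).round(1) for i in range(4)])
for a,b in((0,1),(3,2),(3,0),(2,1)):
    d=f[b]-f[a];print("ang",np.degrees(np.arctan2(d[1],d[0])))
print("foot centre",np.mean(f,0))
a,b=P(70,158,170,140,145,400/66),P(160,167,170,140,145,400/66);print("chan front top",a,b,np.linalg.norm(a-b),np.degrees(np.arctan2(*(a-b)[::-1])))
r=[P(x-400,y,9,280,208,5) for x,y in((505,183),(625,138),(668,250),(555,290))]
print("tray",np.round(r,1).tolist(),np.mean(r,0),[np.linalg.norm(r[i]-r[i-1]).round(1) for i in range(4)])
for i,j in((0,1),(3,2),(3,0),(2,1)):
    d=r[j]-r[i];print("ang",np.degrees(np.arctan2(d[1],d[0])))
print("bar top", P(575-400,155,76,280,208,5),P(535-400,40,76,280,208,5))
g=cv2.cvtColor(t,cv2.COLOR_BGR2GRAY);hsv=cv2.cvtColor(t,cv2.COLOR_BGR2HSV)
m=(g<105).astype(np.uint8);m[:,:140]=0;m[:,200:]=0;m[:140]=0;m[198:]=0
c=max(cv2.findContours(m,0,2)[0],key=cv2.contourArea);print(cv2.minAreaRect(c))
for sp in[(248,227),(341,245),(210,208)]:print(hsv[sp[1],sp[0]],onz("top",*sp,14))
E
```

```text
foot [[687.6, 341.5], [670.7, 241.5], [565.8, 259.3], [582.5, 360.9]] [np.float64(106.8), np.float64(101.4), np.float64(106.3), np.float64(102.9)]
ang -99.61435013334922
ang -99.34211214598257
ang -10.440959608741908
ang -9.626532406081187
foot centre [626.64877835 300.79494418]
chan front top [604.50225637 323.25427938] [601.46865613 286.72094411] 36.659068685807284 85.2532488227945
tray [[427.2, -64.4], [453.0, -131.3], [391.3, -155.5], [368.6, -92.7]] [ 410.00515029 -110.97353633] [np.float64(65.0), np.float64(71.7), np.float64(66.3), np.float64(66.9)]
ang -68.89742710299274
ang -70.12739390948809
ang 25.74414233157608
ang 21.49119044356184
bar top [443.74112136 -93.59065672] [504.11213297 -71.98258822]
((170.37091064453125, 170.92779541015625), (37.18852996826172, 38.638648986816406), 10.784297943115234)
[150   6  44] [472.52526588  82.240752    14.        ]
[113 126 109] [ 426.49531693 -176.29793634   14.        ]
[ 0 14 53] [523.307737   188.20158472  14.        ]
```

```bash
python3 - <<'E'
from h import *
s=cv2.imread("pics/scene0.png");g=cv2.cvtColor(s,cv2.COLOR_BGR2GRAY)
x=np.array([np.cos(np.radians(-9.8)),np.sin(np.radians(-9.8))]);y=np.array([-x[1],x[0]]);C=np.array([626.6,300.8])
m=(g<75).astype(np.uint8);m[:214]=0;m[250:]=0;m[:,:182]=0;m[:,194:]=0
n,l,st,ce=cv2.connectedComponentsWithStats(m)
for k in range(1,n):
    if st[k,4]<4: continue
    u,v=ce[k];print(st[k],ce[k])
    for z in(147,105,63):
        p=onz("scene",u,v,z)[:2]-C;print("  ",z,(p+C).round(1),"along",(p@x).round(1),"lat",(p@y).round(1))
# front face base corner & top corners of the face in scene (crop px)
for nm,(u,v),z in(("topR",(159,347),170),("topL",(105,372),170),("botR",(187,503),8),("botL",(137,535),8)):
    p=onz("scene",150+u/3.774,200+(v-300)/3.774,z)[:2];q=p-C;print(nm,p.round(1),(q@x).round(1),(q@y).round(1))
# bracket bar in scene: bar top right end, plate etc
for nm,(u,v),z in(("bar far",(588,390),76),("bar near plate",(470,375),76),("plate tip",(468,360),78)):
    print(nm,onz("scene",290+(u-400)/5,170+(v-300)/5,z)[:2].round(1))
E
```

```text
[186 221   2   3   4] [186.25 222.  ]
   147 [601.7 306.2] along -25.4 lat 1.1
   105 [637.8 279.6] along 14.6 lat -19.0
   63 [673.8 253. ] along 54.7 lat -39.1
[187 232   3   4   7] [188.14285714 233.57142857]
   147 [569.2 330.7] along -61.6 lat 19.7
   105 [603.3 305.6] along -23.8 lat 0.7
   63 [637.3 280.4] along 14.0 lat -18.2
[189 244   3   3   5] [190. 245.]
   147 [539.  353.5] along -95.3 lat 37.0
   105 [571.2 329.8] along -59.5 lat 19.1
   63 [603.4 306. ] along -23.7 lat 1.2
topR [595.2 288.8] -28.9 -17.1
topL [605.2 326.4] -25.4 21.6
botR [601.8 281.2] -21.1 -23.5
botL [608.1 324.3] -22.2 20.1
bar far [439.8 -99.2]
bar near plate [502.6 -67.6]
plate tip [510.3 -76.6]
```

move_arm:
  commands:
    - [[4,5,0],[0,0,0],0.6]
    - [[4,5,0],[0,0,0],0.6]
    - [[4,5,0],[0,0,0],0.6]
    - [[4,5,0],[0,0,0],0.6]
    - [[3,5,-1],[0,0,0],0.6]
    - [[2,5,-1],[0,0,0],0.6]
    - [[1.6,5,-1],[0,0,0],0.6]
    - [[0,5,-1],[0,0,0],0.6]
    - [[0,5,-1],[0,0,-2],0.6]
    - [[0,3.8,-1],[0,0,0],0.6]

```text
t: 1.1
eef_pos: [427.4, -145.8, 157.7]
tcp_rot: [-3.141, 0.0, 0.366]
ft_force: [0.7, 0.2, 0.4]
opening: 0.6
grip_force: 0.0
```

move_arm:
  commands:
    - [[0,0,0],[0,0,0],0.6]
    - [[0,0,0],[0,0,0],0.6]
    - [[0,0,0],[0,0,0],0.6]

```text
t: 1.4
eef_pos: [428.4, -149.2, 158.3]
tcp_rot: [3.141, -0.0, 0.366]
ft_force: [-0.1, 0.6, 0.0]
opening: 0.599
grip_force: 0.0
```

move_arm:
  commands:
    - [[2.1,3.2,-1],[0,0,0],0.6]
    - [[2.1,3.2,-1],[0,0,0],0.6]
    - [[0,0,-1.5],[0,0,0],0.6]
    - [[0,0,0],[0,0,0],0.6]

```text
t: 1.8
eef_pos: [469.8, -84.6, 121.9]
tcp_rot: [-3.14, 0.002, 0.367]
ft_force: [-0.8, -0.3, 0.8]
opening: 0.596
grip_force: 0.0
```

```bash
python3 - <<'E'
from h import *
s=read_camera("scene");t=read_camera("top")
a=np.vstack([cv2.resize(s[140:230,270:390],(800,600),interpolation=3)])
cv2.imwrite("pics/b1.png",a);print(state()["eef_pos"])
E
```

```text
[469.97705309 -85.33945347 123.28462968]
```

View pics/b1.png

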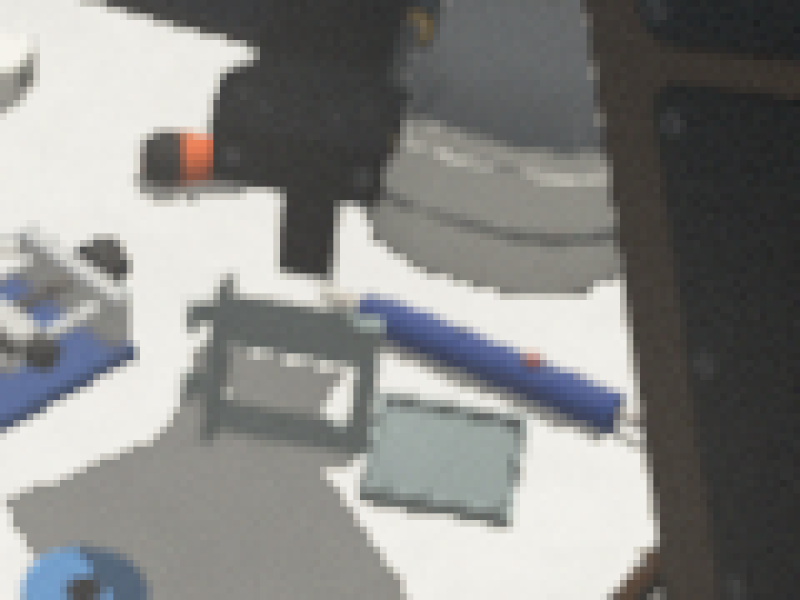

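The finger, near (308,275) in the crop, lines up with the middle of the bar, which spans columns 230–385. I'll descend and grip.

move_arm:
  commands:
    - [[0,0,-2.5],[0,0,0],0.6]
    - [[0,0,-2.5],[0,0,0],0.6]
    - [[0,0,-1.5],[0,0,0],0.6]
    - [[0,0,-1.2],[0,0,0],0.6]
    - [[0,0,0],[0,0,0],0.0]
    - [[0,0,0],[0,0,0],0.0]
    - [[0,0,0],[0,0,0],0.0]
    - [[0,0,0],[0,0,0],0.0]
    - [[0,0,0],[0,0,0],0.0]
    - [[0,0,0],[0,0,0],0.0]

```text
t: 2.9
eef_pos: [470.1, -84.3, 46.4]
tcp_rot: [3.141, -0.0, 0.367]
ft_force: [0.7, 0.2, 0.2]
opening: 0.154
grip_force: 0.0
```

move_arm:
  commands:
    - [[0,0,0],[0,0,0],0.0]
    - [[0,0,0],[0,0,0],0.0]
    - [[0,0,0],[0,0,0],0.0]
    - [[0,0,0],[0,0,0],0.0]

```text
t: 3.3
eef_pos: [470.0, -84.3, 46.2]
tcp_rot: [3.141, -0.0, 0.367]
ft_force: [-1.2, -0.4, 3.2]
opening: 0.104
grip_force: 30.0
```

move_arm:
  commands:
    - [[0,0,1],[0,0,0],0.0]
    - [[0,0,2.5],[0,0,0],0.0]
    - [[0,0,3],[0,0,0],0.0]
    - [[0,1,2.5],[0,0,0],0.0]
    - [[0.2,2.5,0],[0,0,-2],0.0]
    - [[0.4,3.5,0],[0,0,-3],0.0]
    - [[0.4,3.5,0],[0,0,-3],0.0]
    - [[0.4,3.5,0],[0,0,-3],0.0]
    - [[0.4,3.5,0],[0,0,-3],0.0]
    - [[0.4,3.5,0],[0,0,-3],0.0]

```text
t: 4.3
eef_pos: [491.7, 127.1, 136.6]
tcp_rot: [3.141, 0.0, 0.068]
ft_force: [0.1, -0.5, -2.8]
opening: 0.105
grip_force: 30.0
```

move_arm:
  commands:
    - [[0.4,3.5,0],[0,0,-3],0.0]
    - [[0.4,3.5,0],[0,0,-3],0.0]
    - [[0.4,3.5,0],[0,0,-3],0.0]
    - [[0.4,3.5,0],[0,0,-3],0.0]
    - [[0.4,3,0],[0,0,-1.8],0.0]
    - [[0.2,2,0],[0,0,0],0.0]
    - [[0,0,0],[0,0,0],0.0]
    - [[0,0,0],[0,0,0],0.0]
    - [[0,0,0],[0,0,0],0.0]

```text
t: 5.2
eef_pos: [513.7, 314.9, 136.2]
tcp_rot: [3.141, 0.001, -0.171]
ft_force: [0.3, -0.3, -2.5]
opening: 0.107
grip_force: 30.0
```

```bash
python3 - <<'E'
from h import *
s=read_camera("scene");t=read_camera("top")
cv2.imwrite("pics/s2.png",s);cv2.imwrite("pics/t2.png",t)
a=np.vstack([cv2.resize(s[175:275,130:290],(640,400),interpolation=3),cv2.resize(t[140:190,130:290],(640,200),interpolation=3)])
cv2.imwrite("pics/c2.png",a);S=state();print(S["eef_pos"],S["tcp_rot"],S["ft_force"],S["moment"])
E
```

```text
[513.97316123 314.7815871  136.27364703] [ 3.14126496e+00  1.99518890e-04 -1.71652072e-01] [ 0.77793794  0.24400623 -2.88524871] [ 0.02216608  0.04260558 -0.01443141]
```

View pics/c2.png

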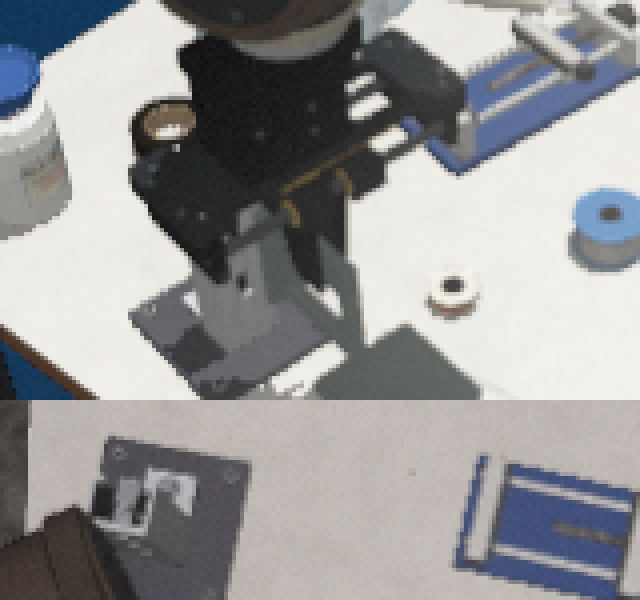

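move_arm:
  commands:
    - [[0.7,0.2,-0.25],[0,0,0],0.0]
    - [[0.7,0.1,-0.25],[0,0,0],0.0]
    - [[0.68,0,0],[0,0,0],0.0]
    - [[0,0,0],[0,0,0],0.0]
    - [[0,0,0],[0,0,0],0.0]

```text
t: 5.8
eef_pos: [534.9, 318.5, 130.9]
tcp_rot: [3.141, 0.0, -0.171]
ft_force: [-0.5, -0.6, -2.9]
opening: 0.102
grip_force: 30.0
```

```bash
python3 - <<'E'
from h import *
s=read_camera("scene");cv2.imwrite("pics/s3.png",s)
a=cv2.resize(s[200:280,150:256],(795,600),interpolation=3)
cv2.imwrite("pics/c3.png",a);S=state();print(S["eef_pos"],S["tcp_rot"],S["ft_force"],S["moment"])
E
```

```text
[534.65312222 318.57695412 130.93697896] [ 3.14125337e+00  4.13087706e-04 -1.70771399e-01] [ 0.71647082 -0.14742527 -2.8945546 ] [ 0.06134721 -0.01672209 -0.03769588]
```

View pics/c3.png

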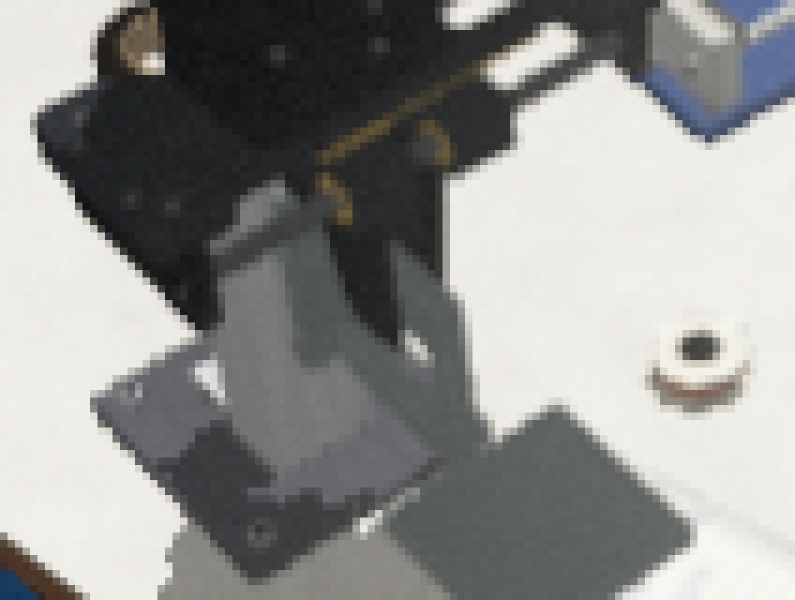

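```bash
python3 - <<'E'
from h import *
x=np.array([np.cos(np.radians(-9.8)),np.sin(np.radians(-9.8))]);y=np.array([-x[1],x[0]]);F=np.array([602.5,305.9])
T=np.array([534.65,318.58])
print("tcp",(T-F)@x,(T-F)@y)
q=[]
for u,v in((560,402),(692,530),(385,515)):
    p=onz("scene",150+(u+.5)/7.5-.5,200+(v+.5)/7.5-.5,93.6)[:2];q.append(p);print(p.round(1),((p-F)@x).round(1),((p-F)@y).round(1))
for a,b in((0,1),(2,0)):
    d=q[b]-q[a];print(np.linalg.norm(d),np.degrees(np.arctan2(d[1],d[0])))
print("centre",((q[1]+q[2])/2-F)@x,((q[1]+q[2])/2-F)@y)
E
```

```text
tcp -69.01818236153012 0.9462576343553482
[495. 290.] -103.2 -33.9
[427.1 303.3] -172.4 -32.4
[506.1 358.7] -103.9 35.6
69.24366201026957 168.94031891544654
69.56974871681106 -99.20715901879421
centre -138.18710329311563 1.6150830715418139
```

move_arm:
  commands:
    - [[0.32,-0.17,0.03],[0,0,0],0.0]
    - [[0.32,-0.1,0],[0,0,0],0.0]
    - [[0.32,-0.1,0],[0,0,0],0.0]
    - [[0,0,0],[0,0,0],0.0]
    - [[0,0,0],[0,0,0],0.0]

```text
t: 6.35
eef_pos: [544.4, 314.9, 131.3]
tcp_rot: [3.141, 0.0, -0.171]
ft_force: [0.0, -0.4, -2.3]
opening: 0.104
grip_force: 30.0
```

move_arm:
  commands:
    - [[0.1,-0.017,0],[0,0,0],0.0]
    - [[0.1,-0.017,0],[0,0,0],0.0]
    - [[0.1,-0.017,0],[0,0,0],0.0]
    - [[0,0,0],[0,0,0],0.0]
    - [[0,0,0],[0,0,0],0.0]

```text
t: 6.85
eef_pos: [547.3, 314.5, 131.4]
tcp_rot: [3.141, 0.0, -0.171]
ft_force: [-0.6, 0.2, -2.6]
opening: 0.104
grip_force: 30.0
```

move_arm:
  commands:
    - [[0.1,-0.017,0],[0,0,0],0.0]
    - [[0.1,-0.017,0],[0,0,0],0.0]
    - [[0,0,0],[0,0,0],0.0]

```text
t: 7.15
eef_pos: [549.5, 314.1, 131.4]
tcp_rot: [3.142, -0.0, -0.171]
ft_force: [0.2, 0.4, -2.3]
opening: 0.102
grip_force: 30.0
```

move_arm:
  commands:
    - [[0.1,-0.017,0],[0,0,0],0.0]
    - [[0.05,-0.009,0],[0,0,0],0.0]
    - [[0,0,0],[0,0,0],0.0]

```text
t: 7.45
eef_pos: [550.9, 313.8, 131.4]
tcp_rot: [3.142, 0.0, -0.171]
ft_force: [-0.7, 0.1, -1.7]
opening: 0.103
grip_force: 30.0
```

move_arm:
  commands:
    - [[0.1,-0.017,0],[0,0,0],0.0]
    - [[0.05,-0.009,0],[0,0,0],0.0]
    - [[0,0,0],[0,0,0],0.0]

```text
t: 7.75
eef_pos: [552.4, 313.6, 131.4]
tcp_rot: [3.142, -0.0, -0.171]
ft_force: [0.7, 0.7, -2.2]
opening: 0.105
grip_force: 30.0
```

move_arm:
  commands:
    - [[0.1,-0.017,0],[0,0,0],0.0]
    - [[0,0,0],[0,0,0],0.0]

```text
t: 7.95
eef_pos: [552.9, 313.5, 131.3]
tcp_rot: [3.141, 0.001, -0.171]
ft_force: [-3.3, 1.7, -1.3]
opening: 0.106
grip_force: 30.0
```

move_arm:
  commands:
    - [[0.1,-0.017,0],[0,0,0],0.0]
    - [[0,0,0],[0,0,0],0.0]

```text
t: 8.15
eef_pos: [554.0, 313.3, 131.3]
tcp_rot: [3.141, 0.001, -0.171]
ft_force: [-4.6, 1.0, -1.5]
opening: 0.102
grip_force: 30.0
```

move_arm:
  commands:
    - [[0.1,-0.017,0],[0,0,0],0.0]
    - [[0,0,0],[0,0,0],0.0]

```text
t: 8.35
eef_pos: [555.0, 313.1, 131.3]
tcp_rot: [3.141, 0.001, -0.171]
ft_force: [-6.1, 1.2, -1.8]
opening: 0.102
grip_force: 30.0
```

move_arm:
  commands:
    - [[0.1,-0.017,0],[0,0,0],0.0]
    - [[0,0,0],[0,0,0],0.0]

```text
t: 8.55
eef_pos: [555.8, 313.0, 131.3]
tcp_rot: [3.141, 0.001, -0.171]
ft_force: [-6.3, 1.7, -2.3]
opening: 0.103
grip_force: 30.0
```

```bash
python3 - <<'E'
from h import *
S=state();print(S["eef_pos"],S["tcp_rot"],S["ft_force"],S["moment"])
E
```

```text
[555.84050173 312.9823137  131.2818665 ] [ 3.14109748e+00  1.20187268e-03 -1.70615306e-01] [-6.25237877  1.72271434 -2.25715035] [0.20865398 0.92757082 0.02506487]
```

move_arm:
  commands:
    - [[0.1,-0.017,0],[0,0,0],0.0]
    - [[0,0,0],[0,0,0],0.0]

```text
t: 8.75
eef_pos: [556.8, 312.8, 131.3]
tcp_rot: [3.141, 0.001, -0.171]
ft_force: [-6.5, 1.2, -0.1]
opening: 0.105
grip_force: 30.0
```

move_arm:
  commands:
    - [[0.1,-0.017,0],[0,0,0],0.0]
    - [[0,0,0],[0,0,0],0.0]

```text
t: 8.95
eef_pos: [557.6, 312.7, 131.3]
tcp_rot: [3.141, 0.002, -0.171]
ft_force: [-7.5, 0.9, 0.2]
opening: 0.107
grip_force: 30.0
```

```bash
python3 - <<'E'
from h import *
s=read_camera("scene");cv2.imwrite("pics/s4.png",s)
a=cv2.resize(s[200:280,150:256],(795,600),interpolation=3)
cv2.imwrite("pics/c4.png",a);S=state();print(S["eef_pos"],S["tcp_rot"],S["ft_force"],S["moment"])
E
```

```text
[557.59916762 312.65721704 131.27697669] [ 3.14097808e+00  1.62704853e-03 -1.70594535e-01] [-6.67533836  1.37366283  0.13876252] [ 0.26427217  1.14627242 -0.02593333]
```

View pics/c4.png

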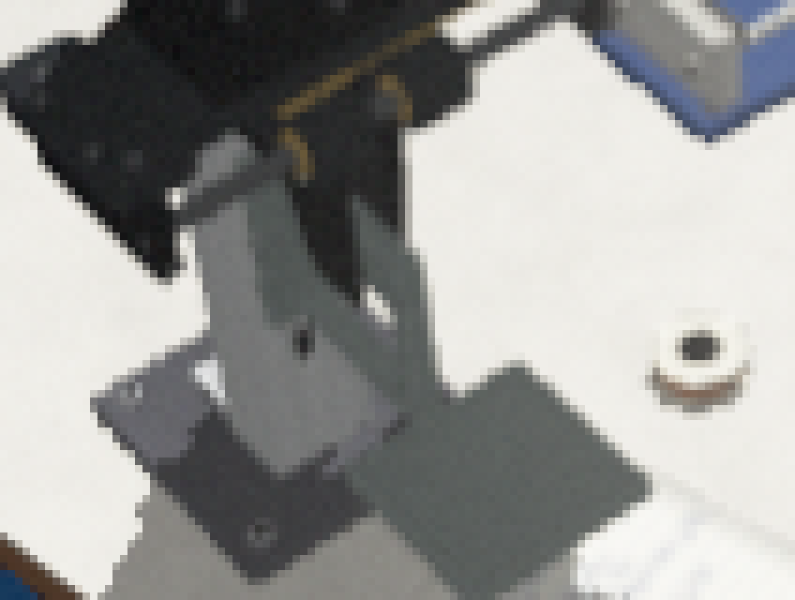

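The lower slot is free at (302,340) and the plate lies nearly on the face, centred, so the hooks are in. I'll keep pressing back gently.

move_arm:
  commands:
    - [[0.1,-0.017,0],[0,0,0],0.0]
    - [[0,0,0],[0,0,0],0.0]

```text
t: 9.2
eef_pos: [558.2, 312.5, 131.2]
tcp_rot: [3.141, 0.002, -0.171]
ft_force: [-7.7, 1.6, -0.8]
opening: 0.106
grip_force: 30.0
```

move_arm:
  commands:
    - [[0.05,-0.009,0],[0,0,0],0.0]
    - [[0,0,0],[0,0,0],0.0]

```text
t: 9.4
eef_pos: [558.3, 312.5, 131.1]
tcp_rot: [3.14, 0.003, -0.17]
ft_force: [-11.4, 2.5, 0.4]
opening: 0.102
grip_force: 30.0
```

move_arm:
  commands:
    - [[0.05,-0.009,0],[0,0,0],0.0]
    - [[0,0,0],[0,0,0],0.0]

```text
t: 9.6
eef_pos: [558.5, 312.4, 131.1]
tcp_rot: [3.14, 0.004, -0.17]
ft_force: [-11.9, 2.5, -0.4]
opening: 0.1
grip_force: 30.0
```

move_arm:
  commands:
    - [[0,0,-0.1],[0,0,0],0.0]
    - [[0,0,-0.1],[0,0,0],0.0]
    - [[0,0,0],[0,0,0],0.0]

```text
t: 9.9
eef_pos: [558.5, 312.5, 129.0]
tcp_rot: [3.14, 0.004, -0.17]
ft_force: [-11.9, 3.0, -0.2]
opening: 0.101
grip_force: 30.0
```

move_arm:
  commands:
    - [[0,0,-0.1],[0,0,0],0.0]
    - [[0,0,-0.1],[0,0,0],0.0]
    - [[0,0,0],[0,0,0],0.0]

```text
t: 10.2
eef_pos: [558.5, 312.4, 127.0]
tcp_rot: [3.14, 0.004, -0.17]
ft_force: [-11.6, 2.1, -0.6]
opening: 0.107
grip_force: 30.0
```

move_arm:
  commands:
    - [[0,0,-0.1],[0,0,0],0.0]
    - [[0,0,-0.1],[0,0,0],0.0]
    - [[0,0,0],[0,0,0],0.0]

```text
t: 10.5
eef_pos: [558.5, 312.4, 124.9]
tcp_rot: [3.14, 0.004, -0.17]
ft_force: [-11.0, 2.1, -0.1]
opening: 0.104
grip_force: 30.0
```

move_arm:
  commands:
    - [[0,0,-0.1],[0,0,0],0.0]
    - [[0,0,-0.05],[0,0,0],0.0]
    - [[0,0,0],[0,0,0],0.0]

```text
t: 10.8
eef_pos: [558.6, 312.4, 123.4]
tcp_rot: [3.14, 0.004, -0.17]
ft_force: [-10.5, 2.4, -0.7]
opening: 0.102
grip_force: 30.0
```

move_arm:
  commands:
    - [[0,0,-0.1],[0,0,0],0.0]
    - [[0,0,0],[0,0,0],0.0]

```text
t: 11.0
eef_pos: [558.6, 312.4, 122.5]
tcp_rot: [3.14, 0.004, -0.17]
ft_force: [-11.1, 2.5, -0.6]
opening: 0.107
grip_force: 30.0
```

move_arm:
  commands:
    - [[0,0,-0.1],[0,0,0],0.0]
    - [[0,0,0],[0,0,0],0.0]

```text
t: 11.2
eef_pos: [558.6, 312.4, 121.5]
tcp_rot: [3.14, 0.004, -0.17]
ft_force: [-11.4, 2.2, -1.4]
opening: 0.106
grip_force: 30.0
```

move_arm:
  commands:
    - [[0,0,-0.05],[0,0,0],0.0]
    - [[0,0,0],[0,0,0],0.0]

```text
t: 11.4
eef_pos: [558.6, 312.4, 121.2]
tcp_rot: [3.14, 0.004, -0.17]
ft_force: [-11.4, 0.8, 0.8]
opening: 0.104
grip_force: 30.0
```

move_arm:
  commands:
    - [[0,0,-0.05],[0,0,0],0.0]
    - [[0,0,0],[0,0,0],0.0]

```text
t: 11.6
eef_pos: [558.6, 312.4, 121.1]
tcp_rot: [3.14, 0.003, -0.17]
ft_force: [-13.9, 0.3, 4.2]
opening: 0.104
grip_force: 30.0
```

move_arm:
  commands:
    - [[0,0,-0.05],[0,0,0],0.0]
    - [[0,0,0],[0,0,0],0.0]

```text
t: 11.8
eef_pos: [558.6, 312.4, 121.1]
tcp_rot: [3.141, 0.003, -0.17]
ft_force: [-14.1, 0.8, 8.6]
opening: 0.101
grip_force: 30.0
```

move_arm:
  commands:
    - [[0,0,-0.05],[0,0,0],0.0]
    - [[0,0,0],[0,0,0],0.0]

```text
t: 12.0
eef_pos: [558.6, 312.5, 121.0]
tcp_rot: [3.141, 0.003, -0.17]
ft_force: [-15.5, 0.7, 12.2]
opening: 0.105
grip_force: 30.0
```

move_arm:
  commands:
    - [[-0.05,0.009,0.1],[0,0,0],0.0]
    - [[0,0,0.05],[0,0,0],0.0]
    - [[0,0,0.05],[0,0,0],0.0]
    - [[0,0,0],[0,0,0],0.0]

```text
t: 12.4
eef_pos: [558.5, 312.4, 121.3]
tcp_rot: [3.14, 0.003, -0.171]
ft_force: [-8.4, 1.6, -3.5]
opening: 0.103
grip_force: 30.0
```

move_arm:
  commands:
    - [[0,0,0.05],[0,0,0],0.0]
    - [[0,0,0.05],[0,0,0],0.0]
    - [[0,0,0],[0,0,0],0.0]

```text
t: 12.7
eef_pos: [558.5, 312.3, 122.2]
tcp_rot: [3.14, 0.003, -0.171]
ft_force: [-7.1, 0.8, -4.6]
opening: 0.101
grip_force: 30.0
```

move_arm:
  commands:
    - [[0,0,0.05],[0,0,0],0.0]
    - [[0,0,0.05],[0,0,0],0.0]
    - [[0,0,0],[0,0,0],0.0]

```text
t: 13.0
eef_pos: [558.5, 312.3, 123.1]
tcp_rot: [3.14, 0.003, -0.171]
ft_force: [-7.1, 1.6, -4.6]
opening: 0.102
grip_force: 30.0
```

move_arm:
  commands:
    - [[0,0,-0.1],[0,0,0],0.0]
    - [[0,0,-0.1],[0,0,0],0.0]
    - [[0,0,-0.05],[0,0,0],0.0]
    - [[0,0,-0.05],[0,0,0],0.0]
    - [[0,0,0],[0,0,0],0.0]

```text
t: 13.5
eef_pos: [558.6, 312.4, 121.1]
tcp_rot: [3.141, 0.002, -0.17]
ft_force: [-10.7, 1.0, 3.6]
opening: 0.105
grip_force: 30.0
```

move_arm:
  commands:
    - [[0,0,-0.1],[0,0,0],0.0]
    - [[0,0,0],[0,0,0],0.0]

```text
t: 13.7
eef_pos: [558.6, 312.5, 121.0]
tcp_rot: [3.141, 0.002, -0.17]
ft_force: [-14.0, 0.3, 10.9]
opening: 0.105
grip_force: 30.0
```

```bash
python3 - <<'E'
from h import *
s=read_camera("scene");cv2.imwrite("pics/s5.png",s)
a=cv2.resize(s[200:280,150:256],(795,600),interpolation=3)
cv2.imwrite("pics/c5.png",a);S=state();print(S["eef_pos"],S["tcp_rot"],S["ft_force"],S["moment"])
E
```

```text
[558.59025459 312.45908435 120.98725568] [ 3.14103372e+00  1.93100817e-03 -1.70501083e-01] [-12.79183216  -0.94880929  10.8313785 ] [-0.05131486  2.19242207 -0.0039792 ]
```

View pics/c5.png

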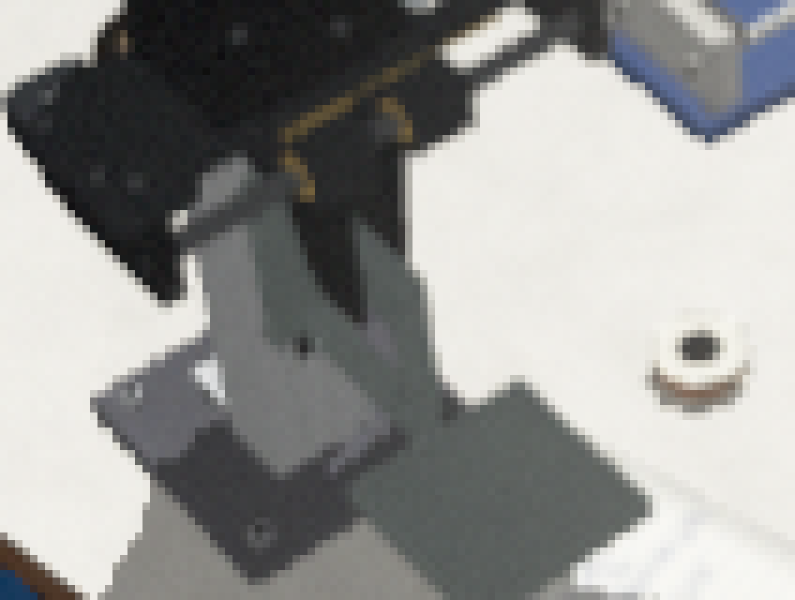

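move_arm:
  commands:
    - [[0,0,0.05],[0.08,0.5,0],0.0]
    - [[0,0,0],[0,0,0],0.0]

```text
t: 13.95
eef_pos: [558.7, 312.4, 121.1]
tcp_rot: [3.141, 0.011, -0.171]
ft_force: [-12.4, 0.8, 7.0]
opening: 0.104
grip_force: 30.0
```

move_arm:
  commands:
    - [[0,0,0],[0.08,0.5,0],0.0]
    - [[0,0,0],[0,0,0],0.0]

```text
t: 14.15
eef_pos: [558.9, 312.4, 121.0]
tcp_rot: [3.141, 0.02, -0.171]
ft_force: [-10.5, 0.1, 6.4]
opening: 0.108
grip_force: 30.0
```

move_arm:
  commands:
    - [[0,0,0],[0.08,0.5,0],0.0]
    - [[0,0,0],[0,0,0],0.0]

```text
t: 14.35
eef_pos: [559.0, 312.4, 121.0]
tcp_rot: [3.141, 0.028, -0.171]
ft_force: [-9.7, -0.3, 5.2]
opening: 0.102
grip_force: 30.0
```

move_arm:
  commands:
    - [[0,0,0],[0.08,0.5,0],0.0]
    - [[0,0,0],[0,0,0],0.0]

```text
t: 14.55
eef_pos: [559.1, 312.4, 120.9]
tcp_rot: [3.141, 0.037, -0.171]
ft_force: [-9.4, -0.3, 4.2]
opening: 0.105
grip_force: 30.0
```

```bash
python3 - <<'E'
from h import *
S=state();print(S["eef_pos"],S["tcp_rot"],S["ft_force"],S["moment"])
E
```

```text
[559.08789453 312.35498718 120.93528382] [ 3.14063269  0.03702309 -0.17060195] [-9.43438753 -0.29806347  4.24187447] [-0.02098725  1.54410804 -0.00507693]
```

move_arm:
  commands:
    - [[0,0,-0.05],[0,0,0],0.0]
    - [[0,0,-0.05],[0,0,0],0.0]
    - [[0,0,0],[0,0,0],0.0]

```text
t: 14.85
eef_pos: [559.1, 312.4, 120.8]
tcp_rot: [3.141, 0.036, -0.17]
ft_force: [-12.2, -0.5, 12.4]
opening: 0.102
grip_force: 30.0
```

move_arm:
  commands:
    - [[0,0,0],[0.08,0.5,0],0.0]
    - [[0,0,0],[0,0,0],0.0]

```text
t: 15.05
eef_pos: [559.2, 312.4, 120.7]
tcp_rot: [3.141, 0.045, -0.171]
ft_force: [-10.7, -0.1, 10.6]
opening: 0.1
grip_force: 30.0
```

move_arm:
  commands:
    - [[0,0,0],[0.08,0.5,0],0.0]
    - [[0,0,0],[0.08,0.5,0],0.0]
    - [[0,0,0],[0,0,0],0.0]

```text
t: 15.35
eef_pos: [559.4, 312.4, 120.5]
tcp_rot: [3.141, 0.063, -0.171]
ft_force: [-8.1, -0.7, 9.9]
opening: 0.099
grip_force: 30.0
```

move_arm:
  commands:
    - [[0,0,-0.05],[0,0,0],0.0]
    - [[0,0,0],[0,0,0],0.0]

```text
t: 15.55
eef_pos: [559.4, 312.4, 120.5]
tcp_rot: [3.141, 0.062, -0.171]
ft_force: [-10.3, -1.2, 12.2]
opening: 0.105
grip_force: 30.0
```

move_arm:
  commands:
    - [[0,0,0.1],[0,0,0],0.0]
    - [[0,0,0.1],[0,0,0],0.0]
    - [[0,0,0.1],[0,0,0],0.0]
    - [[0,0,0],[0,0,0],0.0]

```text
t: 15.95
eef_pos: [559.4, 312.3, 121.7]
tcp_rot: [3.14, 0.063, -0.171]
ft_force: [-5.8, 0.4, -1.1]
opening: 0.104
grip_force: 30.0
```

```bash
python3 - <<'E'
from h import *
S=state();print(S["eef_pos"],S["tcp_rot"],S["ft_force"],S["moment"])
s=cv2.imread("pics/s5.png")
E
```

```text
[559.43932204 312.26493625 121.69734456] [ 3.14022026  0.06294747 -0.17068535] [-5.79772629  0.4470097  -1.1260566 ] [0.11899103 0.89042484 0.01829873]
```

The bracket bottoms out, but the free-lift Fx of about −6 N shows the catch is still pushed in. Pushing down at the grip, 45 mm in front of the hooks, pitches the bracket. I'll re-grip the bar close to the plate.

move_arm:
  commands:
    - [[0,0,-0.1],[0,0,0],0.0]
    - [[0,0,0],[0,0,0],0.4]
    - [[0,0,0],[0,0,0],0.4]
    - [[0,0,0],[0,0,0],0.4]
    - [[0,0,0],[0,0,0],0.4]
    - [[0,0,0],[0,0,0],0.4]
    - [[0,0,0],[0,0,0],0.4]

```text
t: 16.65
eef_pos: [560.0, 312.3, 120.9]
tcp_rot: [3.141, 0.062, -0.171]
ft_force: [0.6, -0.6, -0.6]
opening: 0.397
grip_force: 0.0
```

```bash
python3 - <<'E'
from h import *
s=read_camera("scene");cv2.imwrite("pics/s6.png",s)
a=s[200:280,150:256];b=cv2.imread("pics/s5.png")[200:280,150:256]
cv2.imwrite("pics/c6.png",cv2.resize(np.hstack([b,a]),(800,302),interpolation=3));S=state();print(S["eef_pos"],S["tcp_rot"],S["ft_force"],S["opening"])
E
```

```text
[559.93776003 312.31846133 120.93912252] [ 3.14081103  0.06171476 -0.17072586] [ 0.75783684 -0.32289563  0.02260562] 0.3956575892115726
```

View pics/c6.png

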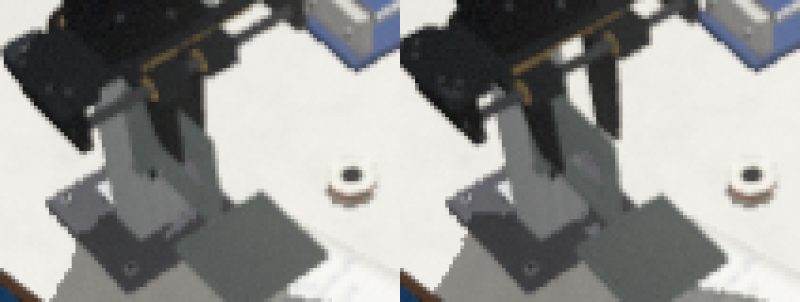

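move_arm:
  commands:
    - [[0,0,0],[-0.6,-3.5,0],0.4]
    - [[0.7,-0.12,0],[0,0,0],0.4]
    - [[0.7,-0.12,0],[0,0,0],0.4]
    - [[0.7,-0.12,0],[0,0,0],0.4]
    - [[0,0,0],[0,0,0],0.4]
    - [[0,0,0],[0,0,0],0.4]

```text
t: 17.3
eef_pos: [581.1, 308.4, 120.6]
tcp_rot: [3.141, 0.001, -0.171]
ft_force: [0.0, -0.5, -0.3]
opening: 0.401
grip_force: 0.0
```

move_arm:
  commands:
    - [[0,0,0],[0,0,0],0.0]
    - [[0,0,0],[0,0,0],0.0]
    - [[0,0,0],[0,0,0],0.0]
    - [[0,0,0],[0,0,0],0.0]
    - [[0,0,0],[0,0,0],0.0]
    - [[0,0,0],[0,0,0],0.0]
    - [[0,0,0],[0,0,0],0.0]
    - [[0,0,0],[0,0,0],0.0]

```text
t: 18.1
eef_pos: [580.8, 308.8, 121.0]
tcp_rot: [3.141, -0.0, -0.171]
ft_force: [-0.2, -0.5, 1.0]
opening: 0.105
grip_force: 30.0
```

move_arm:
  commands:
    - [[0.05,-0.009,0],[0,0,0],0.0]
    - [[0.05,-0.009,0],[0,0,0],0.0]
    - [[0.05,-0.009,0],[0,0,0],0.0]
    - [[0,0,0],[0,0,0],0.0]

```text
t: 18.5
eef_pos: [581.1, 308.7, 121.0]
tcp_rot: [3.14, 0.002, -0.171]
ft_force: [-7.1, 0.9, 5.4]
opening: 0.105
grip_force: 30.0
```

move_arm:
  commands:
    - [[0.05,-0.009,0],[0,0,0],0.0]
    - [[0,0,0],[0,0,0],0.0]

```text
t: 18.7
eef_pos: [581.3, 308.7, 121.1]
tcp_rot: [3.14, 0.003, -0.171]
ft_force: [-9.4, 1.7, 6.1]
opening: 0.105
grip_force: 30.0
```

move_arm:
  commands:
    - [[0,0,-0.05],[0.1,0.6,0],0.0]
    - [[0,0,0],[0,0,0],0.0]

```text
t: 18.9
eef_pos: [581.7, 308.7, 121.2]
tcp_rot: [3.141, 0.013, -0.171]
ft_force: [-9.7, 1.0, 11.4]
opening: 0.101
grip_force: 30.0
```

move_arm:
  commands:
    - [[0.03,0,0],[0.1,0.6,0],0.0]
    - [[0,0,0],[0,0,0],0.0]

```text
t: 19.1
eef_pos: [582.1, 308.7, 121.4]
tcp_rot: [3.141, 0.023, -0.171]
ft_force: [-9.5, 1.5, 12.2]
opening: 0.104
grip_force: 30.0
```

move_arm:
  commands:
    - [[0,0,0],[0.1,0.6,0],0.0]
    - [[0,0,0],[0,0,0],0.0]

```text
t: 19.3
eef_pos: [582.2, 308.6, 121.3]
tcp_rot: [3.141, 0.034, -0.171]
ft_force: [-10.4, 1.0, 10.8]
opening: 0.105
grip_force: 30.0
```

move_arm:
  commands:
    - [[0,0,-0.03],[0.1,0.6,0],0.0]
    - [[0,0,0],[0,0,0],0.0]

```text
t: 19.5
eef_pos: [582.1, 308.7, 121.3]
tcp_rot: [3.141, 0.044, -0.17]
ft_force: [-11.4, 0.0, 12.8]
opening: 0.102
grip_force: 35.9
```

move_arm:
  commands:
    - [[0,0,-0.05],[0,0,0],0.0]
    - [[0,0,0],[0,0,0],0.0]

```text
t: 19.7
eef_pos: [582.1, 308.7, 121.2]
tcp_rot: [3.141, 0.044, -0.17]
ft_force: [-12.2, -0.2, 15.6]
opening: 0.102
grip_force: 35.8
```

```bash
python3 - <<'E'
from h import *
S=state();print(S["eef_pos"],S["tcp_rot"],S["ft_force"],S["moment"])
s=read_camera("scene");cv2.imwrite("pics/s7.png",s);t=read_camera("top");cv2.imwrite("pics/t7.png",t)
# tray rim corners: segment tray by greenish grey
hsv=cv2.cvtColor(s,cv2.COLOR_BGR2HSV)
for p in((215,262),(225,258),(190,262)): print(s[p[1],p[0]])
for f in("s5","s6","s7"):
    im=cv2.imread(f"pics/{f}.png").astype(int)
    d=np.abs(im-im[262,215]).max(2)<22
    m=d.astype(np.uint8);m[:245]=0
    n,l,st,ce=cv2.connectedComponentsWithStats(m);k=l[262,215];mm=(l==k)
    ys,xs=np.nonzero(mm);i=xs.argmax();print(f,st[k],"right",xs.max(),ys[xs==xs.max()].mean(),"bottom",ys.max(),xs[ys==ys.max()].mean())
E
```

```text
[582.08674398 308.67924459 121.18328204] [ 3.14057489  0.04360178 -0.17028958] [-12.22096555  -0.15366812  15.56844654] [-0.07020065  1.85645858 -0.00653391]
[ 98 100  95]
[96 98 95]
[74 70 70]
s5 [ 163  245   73   39 1096] right 235 267.0 bottom 283 214.0
s6 [ 163  245   73   40 1043] right 235 268.0 bottom 284 214.0
s7 [ 163  245   73   39 1026] right 235 267.0 bottom 283 214.0
```

move_arm:
  commands:
    - [[-0.05,0.009,0.1],[0,0,0],0.0]
    - [[0,0,0.05],[0,0,0],0.0]
    - [[0,0,0.05],[0,0,0],0.0]
    - [[0,0,0],[0,0,0],0.0]

```text
t: 20.2
eef_pos: [582.0, 308.6, 121.4]
tcp_rot: [3.14, 0.044, -0.171]
ft_force: [-6.2, 1.7, 1.4]
opening: 0.105
grip_force: 34.8
```

move_arm:
  commands:
    - [[-0.05,0.009,0.05],[0,0,0],0.0]
    - [[0,0,0.05],[0,0,0],0.0]
    - [[0,0,0],[0,0,0],0.0]

```text
t: 20.5
eef_pos: [582.0, 308.4, 122.2]
tcp_rot: [3.14, 0.043, -0.171]
ft_force: [-2.3, 0.7, -3.1]
opening: 0.104
grip_force: 34.2
```

move_arm:
  commands:
    - [[0,0,0.05],[0,0,0],0.0]
    - [[0,0,0.05],[0,0,0],0.0]
    - [[0,0,0],[0,0,0],0.0]

```text
t: 20.8
eef_pos: [582.0, 308.5, 123.5]
tcp_rot: [3.14, 0.043, -0.171]
ft_force: [-2.8, -0.3, -3.3]
opening: 0.105
grip_force: 34.2
```

move_arm:
  commands:
    - [[0,0,0.05],[0,0,0],0.0]
    - [[0,0,0.05],[0,0,0],0.0]
    - [[0,0,0],[0,0,0],0.0]

```text
t: 21.1
eef_pos: [582.0, 308.5, 124.0]
tcp_rot: [3.14, 0.043, -0.171]
ft_force: [-1.5, 0.5, -10.4]
opening: 0.102
grip_force: 33.3
```

Lifting is now blocked: Fz is −10 N about 2.7 mm above the seat. So the catch is out over the hook, and the earlier free lifts were only its vertical play. I'll set the bracket back down, relax and release.

move_arm:
  commands:
    - [[0,0,-0.1],[0,0,0],0.0]
    - [[0,0,-0.1],[-0.1,-0.6,0],0.0]
    - [[0,0,-0.1],[-0.1,-0.6,0],0.0]
    - [[0.03,0,-0.05],[0,0,0],0.0]
    - [[0,0,0],[0,0,0],0.0]

```text
t: 21.6
eef_pos: [581.9, 308.7, 121.6]
tcp_rot: [3.141, 0.022, -0.171]
ft_force: [-5.6, 2.1, -1.3]
opening: 0.102
grip_force: 32.4
```

move_arm:
  commands:
    - [[0,0,0],[0,0,0],0.25]
    - [[0,0,0],[0,0,0],0.25]
    - [[0,0,0],[0,0,0],0.25]
    - [[0,0,0],[0,0,0],0.25]
    - [[0,0,0],[-0.2,-1.3,0],0.25]
    - [[0,0,0],[0,0,0],0.25]

```text
t: 22.2
eef_pos: [582.4, 308.6, 121.2]
tcp_rot: [3.141, -0.003, -0.17]
ft_force: [-1.1, 0.0, -0.5]
opening: 0.249
grip_force: 0.9
```

move_arm:
  commands:
    - [[-0.3,0.05,0],[0,0,0],0.4]
    - [[-0.2,0.03,0],[0,0,0],0.4]
    - [[0,0,1],[0,0,0],0.5]
    - [[0,0,3],[0,0,0],0.7]
    - [[0,0,4],[0,0,0],0.9]
    - [[-1,-2,4],[0,0,0],0.9]
    - [[-2,-4,1],[0,0,0],0.9]
    - [[-2,-4,0],[0,0,0],0.9]
    - [[-2,-4,0],[0,0,0],0.9]
    - [[-2,-4,0],[0,0,0],0.9]

```text
t: 23.2
eef_pos: [486.6, 128.0, 252.1]
tcp_rot: [3.141, -0.004, -0.17]
ft_force: [0.5, -0.1, -0.9]
opening: 0.897
grip_force: 0.0
```

```bash
python3 - <<'E'
from h import *
S=state();print(S["eef_pos"],S["tcp_rot"],S["ft_force"])
s=read_camera("scene");cv2.imwrite("pics/s8.png",s);t=read_camera("top");cv2.imwrite("pics/t8.png",t)
cv2.imwrite("pics/c8.png",np.hstack([cv2.resize(s[200:280,150:256],(400,302),interpolation=3),cv2.resize(t[145:205,140:220],(400,302),interpolation=3)]))
E
```

```text
[486.64683734 128.00842211 252.11845829] [ 3.14148594 -0.00354075 -0.1703413 ] [ 0.53147773 -0.12382165 -0.88997525]
```

View pics/c8.png

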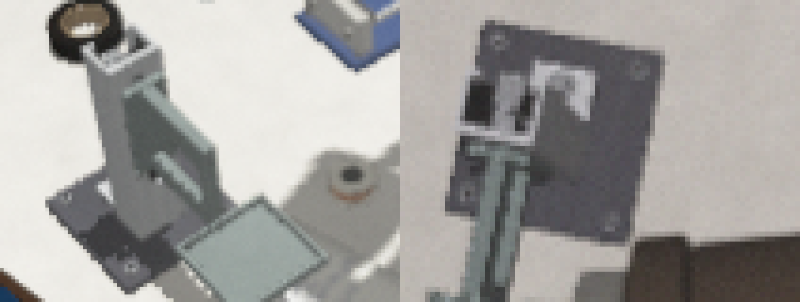

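move_arm:
  commands:
    - [[-1.4,-3.6,-2],[0,0,0],0.9]
    - [[0,-1,-4],[0,0,0],0.9]
    - [[0,0,-4.5],[0,0,0],0.9]
    - [[0,0,-4.5],[0,0,0],0.9]
    - [[0,0,-4],[0,0,0],0.9]
    - [[0,0,0],[0,0,0],0.9]

```text
t: 23.9
eef_pos: [472.1, 83.4, 57.9]
tcp_rot: [3.14, 0.005, -0.171]
ft_force: [0.2, -0.2, 1.7]
opening: 0.902
grip_force: 0.0
```

```bash
python3 - <<'E'
from h import *
S=state();print(S["eef_pos"],S["tcp_rot"])
s=read_camera("scene");cv2.imwrite("pics/s9.png",s)
cv2.imwrite("pics/c9.png",cv2.resize(s[190:250,240:320],(800,600),interpolation=3))
def mask(s,z):
    hsv=cv2.cvtColor(s,cv2.COLOR_BGR2HSV);m=cv2.inRange(hsv,(95,110,130),(115,255,255));m[:,:260]=0;m[:,305:]=0;m[:215]=0;m[245:]=0
    c=max(cv2.findContours(m,0,1)[0],key=cv2.contourArea);e=cv2.fitEllipse(cv2.convexHull(c));return e,onz("scene",*e[0],z)
print(mask(cv2.imread("pics/scene0.png"),30))
x=np.array([np.cos(np.radians(-9.8)),np.sin(np.radians(-9.8))]);y=np.array([-x[1],x[0]]);F=np.array([602.5,305.9])
q=[onz("scene",150+(u+.5)/3.774-.5,200+(v+.5)/3.775-.5,84)[:2] for u,v in((262,195),(328,259),(178,248))]
for p in q+[(q[1]+q[2])/2]:print(p.round(1),((p-F)@x).round(1),((p-F)@y).round(1))
E
```

```text
[472.07474486  83.42614669  57.90232719] [ 3.13976389  0.00463759 -0.17077441]Traceback (most recent call last):
  File "<stdin>", line 8, in <module>
  File "<stdin>", line 7, in mask
ValueError: max() iterable argument is empty
```

View pics/c9.png

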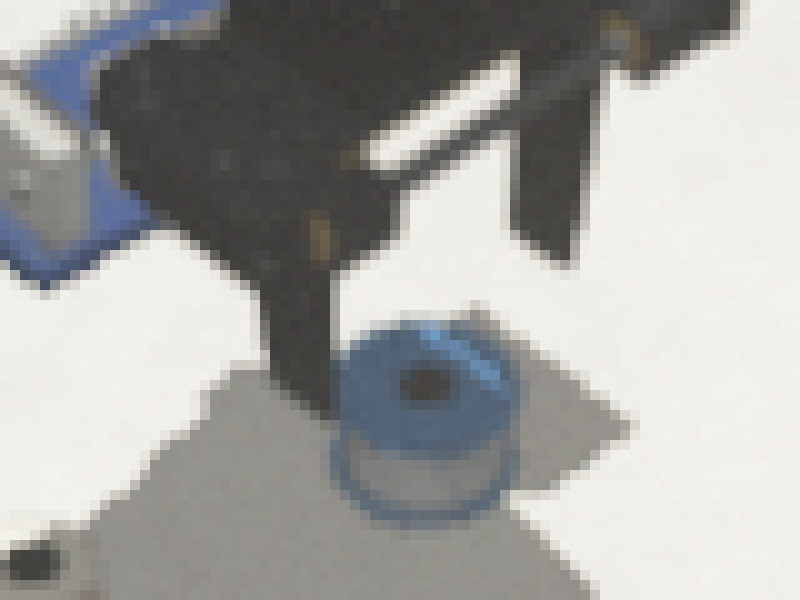

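That shot shows the spool's hole at (427,383) in the crop, with the fingers straddling the flange. It was also one picture over the 10-picture budget, so I'll measure by number only from here.

```bash
python3 - <<'E'
from h import *
print("spool hole",onz("scene",240+428/10-.5,190+384/10-.5,30))
print("flange ctr",onz("scene",240+428/10-.5,190+388/10-.5,30))
x=np.array([np.cos(np.radians(-9.8)),np.sin(np.radians(-9.8))]);y=np.array([-x[1],x[0]]);F=np.array([602.5,305.9])
q=[onz("scene",150+(u+.5)/3.774-.5,200+(v+.5)/3.775-.5,84)[:2] for u,v in((262,195),(328,259),(178,248))]
for p in q+[(q[1]+q[2])/2]:print(p.round(1),((p-F)@x).round(1),((p-F)@y).round(1))
E
```

```text
spool hole [472.31606966  80.38392728  30.        ]
flange ctr [471.37423906  81.65929902  30.        ]
[515.5 287.6] -82.6 -32.8
[446.2 300.9] -153.2 -31.5
[526.6 353.6] -82.9 34.1
[486.4 327.2] -118.0 1.3
```

```bash
python3 - <<'E'
from h import *
t=read_camera("top");cv2.imwrite("pics/t9.png",t)
u0,v0=map(int,proj("top",(490,325,80)));print(u0,v0,t[v0,u0])
hsv=cv2.cvtColor(t,cv2.COLOR_BGR2HSV);print(hsv[v0-6:v0+7:3,u0-6:u0+7:3].tolist())
d=(np.abs(t.astype(int)-t[v0,u0].astype(int)).max(2)<28).astype(np.uint8)
n,l,st,ce=cv2.connectedComponentsWithStats(d,connectivity=4);k=l[v0,u0];print(st[k],ce[k])
m=(l==k).astype(np.uint8);m=cv2.morphologyEx(m,cv2.MORPH_CLOSE,np.ones((3,3)));m=cv2.morphologyEx(m,cv2.MORPH_OPEN,np.ones((11,11)))
c=max(cv2.findContours(m,0,1)[0],key=cv2.contourArea);r=cv2.minAreaRect(c);print(r)
for z in(78,84):print(onz("top",*r[0],z))
E
```

```text
155 218 [127 127 120]
[[[93, 18, 130], [85, 21, 132], [82, 21, 133], [81, 19, 135], [83, 22, 138]], [[90, 17, 123], [81, 20, 128], [90, 15, 133], [86, 16, 131], [86, 13, 137]], [[83, 18, 131], [84, 20, 128], [90, 14, 127], [84, 19, 135], [100, 17, 134]], [[90, 14, 128], [99, 14, 130], [93, 20, 128], [90, 17, 132], [87, 21, 132]], [[83, 18, 130], [86, 14, 128], [96, 20, 130], [93, 20, 128], [79, 15, 137]]]
[141 172  31  61 830] [156.43253012 212.44698795]
((156.0, 217.5), (27.0, 26.0), 90.0)
[492.64915098 324.52994202  78.        ]
[492.46814409 323.41794982  84.        ]
```

move_arm:
  commands:
    - [[0,-0.2,-2],[0,0,0],0.9]
    - [[0,0,-2],[0,0,0],0.9]
    - [[0,0,-0.8],[0,0,0],0.9]
    - [[0,0,0],[0,0,0],0.3]
    - [[0,0,0],[0,0,0],0.3]
    - [[0,0,0],[0,0,0],0.3]
    - [[0,0,0],[0,0,0],0.3]
    - [[0,0,0],[0,0,0],0.3]
    - [[0,0,0],[0,0,0],0.3]
    - [[0,0,0],[0,0,0],0.3]

```text
t: 25.0
eef_pos: [473.7, 81.3, 13.7]
tcp_rot: [3.141, -0.003, -0.171]
ft_force: [-0.9, 0.1, 6.6]
opening: 0.56
grip_force: 30.0
```

move_arm:
  commands:
    - [[0,0,0],[0,0,0],0.3]
    - [[0,0,0],[0,0,0],0.3]
    - [[0,0,1],[0,0,0],0.3]
    - [[0,0,2],[0,0,0],0.3]
    - [[0,0,0],[0,0,0],0.3]

```text
t: 25.5
eef_pos: [474.3, 81.4, 45.1]
tcp_rot: [-3.141, -0.005, -0.171]
ft_force: [0.3, -0.1, -1.5]
opening: 0.562
grip_force: 30.0
```

```bash
python3 - <<'E'
from h import *
S=state();print(S["eef_pos"],S["tcp_rot"],S["ft_force"],S["moment"])
s=read_camera("scene");cv2.imwrite("pics/s10.png",s)
p=S["eef_pos"];u,v=proj("scene",(p[0],p[1],p[2]+17));print(u,v)
hsv=cv2.cvtColor(s,cv2.COLOR_BGR2HSV);m=cv2.inRange(hsv,(95,60,50),(120,255,255));m[:,:262]=0;m[:,305:]=0;m[:200]=0;m[250:]=0
M=m>0
for r in range(205,250):
    c=np.nonzero(M[r])[0]
    if len(c):print(r,c.min(),c.max(),len(c),end="; ")
E
```

```text
[474.29930955  81.41544889  45.06830875] [-3.14145907 -0.00475104 -0.17066758] [ 0.2647243  -0.09622052 -1.51615132] [ 0.02955604  0.05492431 -0.03033376]
281.82499377407896 219.55579204468071
215 282 287 6; 216 280 288 9; 217 279 289 11; 218 278 290 10; 219 278 291 9; 220 278 291 8; 221 278 291 9; 222 278 290 10; 223 278 290 13; 224 278 290 13; 225 278 288 11; 226 278 286 9;
```

move_arm:
  commands:
    - [[0,0,3],[0,0,0],0.3]
    - [[0,0,4],[0,0,0],0.3]
    - [[0,1,4],[0,0,0],0.3]
    - [[0.3,3,2],[0,0,0],0.3]
    - [[0.3,4,0],[0,0,0],0.3]
    - [[0.3,4,0],[0,0,0],0.3]
    - [[0.3,4,0],[0,0,0],0.3]
    - [[0.3,4,0],[0,0,0],0.3]
    - [[0.3,3,0],[0,0,0],0.3]
    - [[0,1.3,0],[0,0,0],0.3]

```text
t: 26.55
eef_pos: [491.1, 326.6, 172.1]
tcp_rot: [3.141, -0.001, -0.169]
ft_force: [0.1, -0.1, -1.4]
opening: 0.559
grip_force: 30.0
```

move_arm:
  commands:
    - [[0,0,-2],[0,0,0],0.3]
    - [[0,0,-2],[0,0,0],0.3]
    - [[0,0,-1.5],[0,0,0],0.3]
    - [[0,0,0],[0,0,0],0.3]
    - [[0,0,0],[0,0,0],0.3]

```text
t: 27.05
eef_pos: [491.5, 323.9, 118.1]
tcp_rot: [3.141, -0.001, -0.171]
ft_force: [0.9, -0.1, -1.1]
opening: 0.561
grip_force: 30.0
```

```bash
python3 - <<'E'
from h import *
S=state();p=S["eef_pos"];print(p,S["tcp_rot"],S["ft_force"])
s=read_camera("scene");cv2.imwrite("pics/s11.png",s);s8=cv2.imread("pics/s8.png")
hsv=cv2.cvtColor(s,cv2.COLOR_BGR2HSV);m=cv2.inRange(hsv,(95,60,50),(120,255,255));m[:,:170]=0;m[:,250:]=0;m[:215]=0;m[275:]=0
for r in range(215,275):
    c=np.nonzero(m[r])[0]
    if len(c):print(r,c.min(),c.max(),len(c),end="; ")
print("\nexp top flange ctr",proj("scene",(p[0]-1.5,p[1],p[2]+16.3)),"exp bottom ctr",proj("scene",(p[0]-1.5,p[1],p[2]-13.7)))
print("exp tray ctr",proj("scene",(491.5,324.8,77)))
E
```

```text
[491.49878773 323.90355836 118.09622316] [ 3.14064329e+00 -1.28262103e-03 -1.71098620e-01] [ 0.92155117 -0.11154111 -1.0940783 ]
244 213 219 7; 245 211 223 13; 246 210 224 15; 247 208 225 18; 248 207 225 19; 249 206 226 21; 250 206 226 16; 251 206 226 15; 252 206 225 14; 253 206 225 16; 254 207 225 19; 255 207 225 19; 256 207 224 18; 257 207 223 17; 258 207 221 15; 259 208 226 13; 260 211 226 8; 261 226 226 1; 262 225 226 2; 263 224 225 2; 264 223 224 2; 265 207 223 4; 266 207 222 6; 267 209 220 10; 268 212 217 6; 
exp top flange ctr (np.float64(214.7170253386226), np.float64(251.07406030940933)) exp bottom ctr (np.float64(215.76006808255576), np.float64(259.6022065624072))
exp tray ctr (np.float64(215.96588334465088), np.float64(267.00862884060285))
```

move_arm:
  commands:
    - [[0.1,0.2,-0.8],[0,0,0],0.3]
    - [[0,0,-0.8],[0,0,0],0.3]
    - [[0,0,-0.4],[0,0,0],0.3]
    - [[0,0,0],[0,0,0],0.3]

```text
t: 27.5
eef_pos: [492.1, 326.2, 97.3]
tcp_rot: [3.14, -0.001, -0.171]
ft_force: [-0.0, -0.5, -0.9]
opening: 0.562
grip_force: 30.0
```

move_arm:
  commands:
    - [[0,0,-0.2],[0,0,0],0.3]
    - [[0,0,-0.1],[0,0,0],0.3]
    - [[0,0,0],[0,0,0],0.3]

```text
t: 27.8
eef_pos: [492.5, 326.4, 95.1]
tcp_rot: [3.141, -0.002, -0.171]
ft_force: [-0.2, 0.1, -1.4]
opening: 0.563
grip_force: 30.0
```

move_arm:
  commands:
    - [[0,0,-0.1],[0,0,0],0.3]
    - [[0,0,-0.1],[0,0,0],0.3]
    - [[0,0,0],[0,0,0],0.3]

```text
t: 28.1
eef_pos: [492.4, 326.3, 93.0]
tcp_rot: [3.141, -0.002, -0.171]
ft_force: [0.0, 0.1, -1.1]
opening: 0.561
grip_force: 30.0
```

move_arm:
  commands:
    - [[0,0,-0.1],[0,0,0],0.3]
    - [[0,0,-0.1],[0,0,0],0.3]
    - [[0,0,0],[0,0,0],0.3]

```text
t: 28.4
eef_pos: [492.4, 326.3, 90.9]
tcp_rot: [3.141, -0.002, -0.171]
ft_force: [0.0, -0.6, -0.7]
opening: 0.563
grip_force: 30.0
```

move_arm:
  commands:
    - [[0,0,-0.1],[0,0,0],0.3]
    - [[0,0,0],[0,0,0],0.3]

```text
t: 28.6
eef_pos: [492.4, 326.3, 90.0]
tcp_rot: [3.141, -0.002, -0.171]
ft_force: [0.1, -0.3, -2.0]
opening: 0.564
grip_force: 30.0
```

move_arm:
  commands:
    - [[0,0,-0.05],[0,0,0],0.3]
    - [[0,0,0],[0,0,0],0.3]

```text
t: 28.8
eef_pos: [492.5, 326.3, 89.6]
tcp_rot: [3.141, -0.002, -0.171]
ft_force: [0.8, 0.1, -1.8]
opening: 0.56
grip_force: 30.0
```

move_arm:
  commands:
    - [[0,0,-0.1],[0,0,0],0.3]
    - [[0,0,0],[0,0,0],0.3]

```text
t: 29.0
eef_pos: [492.4, 326.4, 88.8]
tcp_rot: [3.141, -0.002, -0.171]
ft_force: [-1.5, 0.1, 2.5]
opening: 0.562
grip_force: 30.0
```

move_arm:
  commands:
    - [[0,0,-0.1],[0,0,0],0.3]
    - [[0,0,0],[0,0,0],0.3]

```text
t: 29.2
eef_pos: [492.4, 326.6, 88.2]
tcp_rot: [3.142, -0.002, -0.171]
ft_force: [-3.4, -0.3, 8.2]
opening: 0.564
grip_force: 30.0
```

move_arm:
  commands:
    - [[0,0,-0.1],[0,0,0],0.3]
    - [[0,0,0],[0,0,0],0.3]

```text
t: 29.4
eef_pos: [492.2, 326.6, 87.6]
tcp_rot: [-3.142, -0.002, -0.171]
ft_force: [-5.1, 0.1, 12.5]
opening: 0.559
grip_force: 30.0
```

move_arm:
  commands:
    - [[0,0,0.1],[0,0,0],0.3]
    - [[0,0,0.07],[0,0,0],0.3]
    - [[0,0,0],[0,0,0],0.3]

```text
t: 29.7
eef_pos: [492.5, 326.4, 88.5]
tcp_rot: [3.141, -0.002, -0.171]
ft_force: [-2.7, 0.6, 3.6]
opening: 0.564
grip_force: 30.0
```

move_arm:
  commands:
    - [[0,0,0],[0,0,0],0.6]
    - [[0,0,0],[0,0,0],0.65]
    - [[0,0,0],[0,0,0],0.7]
    - [[0,0,0],[0,0,0],0.75]
    - [[0,0,0],[0,0,0],0.75]
    - [[0,0,0],[0,0,0],0.75]

```text
t: 30.3
eef_pos: [492.5, 326.3, 88.3]
tcp_rot: [3.141, -0.002, -0.171]
ft_force: [0.3, -0.0, -0.0]
opening: 0.75
grip_force: 0.0
```

Released. I'll go up and clear of the view, then check by numbers.

move_arm:
  commands:
    - [[0,0,1],[0,0,0],0.75]
    - [[0,0,3],[0,0,0],0.75]
    - [[0,0,4],[0,0,0],0.75]
    - [[0,0,4],[0,0,0],0.75]
    - [[0,-4,2],[0,0,0],0.75]
    - [[0,-5,0],[0,0,0],0.75]
    - [[0,-5,0],[0,0,0],0.75]
    - [[0,-5,0],[0,0,0],0.75]
    - [[0,-5,0],[0,0,0],0.75]
    - [[0,-5,0],[0,0,0],0.75]

```text
t: 31.3
eef_pos: [492.1, 34.5, 229.3]
tcp_rot: [3.141, -0.003, -0.17]
ft_force: [0.4, -0.1, -0.4]
opening: 0.75
grip_force: 0.0
```

```bash
python3 - <<'E'
from h import *
S=state();print(S["eef_pos"],S["ft_force"],S["t"])
s=read_camera("scene");t=read_camera("top");cv2.imwrite("pics/s12.png",s);cv2.imwrite("pics/t12.png",t)
for n,im,(x0,x1,y0,y1) in(("scene",s,(180,250,225,285)),("top",t,(135,180,195,240))):
    hsv=cv2.cvtColor(im,cv2.COLOR_BGR2HSV);m=cv2.inRange(hsv,(95,70,50),(120,255,255));k=np.zeros_like(m);k[y0:y1,x0:x1]=1;m*=k
    r,c=np.nonzero(m);print(n,"blue rows",r.min(),r.max(),"cols",c.min(),c.max(),"mean",c.mean(),r.mean(),len(r))
    if n=="top":
        for z in(75,106): print(z,onz(n,(c.min()+c.max())/2,(r.min()+r.max())/2,z))
u,v=proj("top",(492,325,106));u,v=int(u),int(v)
g=cv2.cvtColor(t,cv2.COLOR_BGR2GRAY)
# tray outline in top: rows/cols of tray+spool against the bench/shadow
d=cv2.cvtColor(t,cv2.COLOR_BGR2HSV)
for r in range(v-20,v+22,2): print(r,g[r,u-22:u+24].tolist())
E
```

```text
[492.11020376  34.49254765 229.26366356] [ 0.36357327 -0.10072991 -0.40461808] 31.3
scene blue rows 253 276 cols 203 226 mean 214.7189349112426 261.9260355029586 338
top blue rows 208 239 cols 137 165 mean 152.9381188118812 219.50742574257427 404
75 [476.76225431 337.70945818  75.        ]
106 [476.21841459 331.65495503 106.        ]
197 [80, 81, 85, 82, 144, 191, 193, 193, 188, 191, 190, 190, 191, 187, 191, 189, 190, 189, 188, 186, 188, 183, 126, 123, 128, 121, 70, 77, 119, 131, 123, 104, 178, 192, 192, 193, 192, 192, 192, 194, 193, 190, 191, 193, 191, 191]
199 [79, 87, 87, 88, 141, 190, 187, 190, 189, 190, 191, 188, 185, 189, 188, 189, 192, 186, 190, 189, 184, 169, 142, 121, 124, 120, 64, 83, 127, 130, 124, 117, 193, 189, 189, 194, 194, 193, 194, 192, 193, 193, 192, 191, 189, 191]
201 [83, 86, 89, 89, 195, 189, 190, 187, 189, 190, 188, 188, 186, 189, 187, 189, 190, 188, 186, 189, 184, 151, 129, 128, 121, 86, 67, 74, 99, 107, 93, 145, 194, 195, 196, 197, 194, 195, 193, 194, 192, 193, 192, 191, 193, 188]
203 [83, 91, 89, 91, 188, 187, 187, 189, 188, 187, 189, 190, 189, 184, 142, 122,
[... 3332 characters left out ...]
, 202, 203, 209]
233 [90, 92, 89, 185, 189, 133, 168, 183, 193, 192, 192, 194, 202, 207, 198, 199, 211, 199, 211, 211, 205, 203, 206, 212, 203, 202, 206, 203, 199, 188, 175, 165, 181, 184, 164, 161, 172, 205, 209, 210, 208, 205, 208, 213, 212, 211]
235 [89, 92, 92, 183, 168, 148, 85, 60, 66, 150, 186, 214, 211, 211, 212, 198, 194, 208, 207, 215, 216, 212, 207, 204, 204, 209, 201, 190, 192, 201, 211, 212, 209, 207, 199, 207, 208, 197, 208, 210, 204, 183, 190, 198, 202, 200]
237 [92, 91, 94, 183, 170, 95, 62, 65, 61, 64, 58, 57, 59, 77, 152, 155, 188, 198, 206, 208, 208, 206, 203, 195, 207, 212, 209, 205, 210, 209, 196, 186, 201, 214, 207, 206, 213, 211, 203, 203, 207, 201, 203, 199, 209, 211]
```

```bash
python3 - <<'E'
from h import *
u,v=proj("top",(492,325,106));u=int(u)-22
x=np.array([np.cos(np.radians(-9.8)),np.sin(np.radians(-9.8))]);y=np.array([-x[1],x[0]])
sp=onz("top",u+22.1,218,105)[:2];print("spool",sp)
q=np.array([onz("top",u+a,b,82)[:2] for a,b in((14.5,203.5),(40.5,208),(36.5,232.5),(10.5,228))]);tc=q.mean(0);print("tray",tc,[np.linalg.norm(q[i]-q[i-1]).round(1) for i in range(4)])
print("rel x,y",(sp-tc)@x,(sp-tc)@y)
# bystanders/upright check: scene ellipse, predicted for upright spool at tray height
t0=cv2.imread("pics/top0.png").astype(int);t=cv2.imread("pics/t12.png").astype(int);d=np.abs(t-t0).max(2)>40
for n,(a,b) in dict(wick=(210,208),pump=(341,245),pen=(160,247),syr=(312,145)).items(): print(n,d[b-12:b+12,a-12:a+12].sum())
E
```

```text
spool [490.42539206 326.92666602]
tray [491.30751907 322.45795849] [np.float64(64.8), np.float64(69.3), np.float64(64.7), np.float64(69.0)]
rel x,y -1.6298714003569812 4.253353306556211
wick 262
pump 29
pen 0
syr 0
```

```bash
python3 - <<'E'
from h import *
print(env.job_done())
E
```

```text
the job is handed in; nothing more can be done
None
```

I hung the bracket on the upper two slots, stood the spool in the tray and handed the job in; the reply gave no verdict. By feel, the catch is out over the upper hook, since lifting stopped about 2.7 mm above the seat. The spool sits roughly 2 mm in x and 4 mm in y from the tray's middle, the gripper is clear, and the pen and syringe are unmoved. The image over the wick and pump changed, which I took to be the arm or its shadow and did not re-measure. Pushes stayed under about 20 N, and I viewed 11 pictures, one over the limit.

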